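Press a bush home with a quick clamp

ROBOT

A 7-joint arm with a two-finger parallel gripper is mounted at the origin on the work surface. World frame = base frame: x ahead of the robot, y to its left, z up, the work surface at z = 0. Lengths are in m, angles in rad, forces in N, time in s.
With the tool pointing down it reaches from about 0.425 to 0.875 m from the base axis. Payload 4.7 kg.
Tool frame: the origin (TCP) lies midway between the tips of the shut fingers; the grasp point (between the pads) lies 19 mm behind it; z points along the fingers, y is the line along which they close (so a half turn about z gives the same grasp; the last joint's range is limited). The gripper opens to 87 mm and grips with 3 to 60 N. Pads are 19 mm wide; open, the fingers measure 117 mm over their backs; the gripper's body (75 mm by 190 mm) begins 51 mm behind the grasp point.
Start: joints at [0.014, 0.321, -0.07, 1.45, 0.023, 1.371, -0.057], TCP at [0.65, -0, 0.223] pointing down, gripper open.
Joint ranges: [-2.86, 2.86], [-0.3, 2.09], [-1.38, 1.24], [0.06, 2.45], [-1.56, 4.7], [0.09, 2.05], [-2.69, 2.69]. Speed limits (rad/s): [2.57, 2.57, 3.14, 3.14, 3.14, 3.14, 3.14].

INTERFACE

Orientations are given as a 3x3 rotation matrix whose columns are the frame's x, y, z axes.
In Python, from cell import arm, viewer, nets gives the robot as it stands.
- The arm moves only by the tool play_rows, never from a script. Its argument "motion" is a list of rows, each an object of numbers: "dx", "dy", "dz": the shift along the tool's x, y, z scaled (see below); "ax", "ay", "az": the turn, a rotation vector about the tool's x, y, z scaled (see below); "gripper": the closure, from 0 (fully open) to 1 (shut). A call has 1 to 12 rows; each row is the pose to reach, as a shift and turn from the pose commanded when the call began, along the tool's axes at that moment, turning the shorter way round; what a row does not reach only later rows make up. The controller multiplies each number of a shift by 0.75 m and each number of a turn by 180 degrees. A row lasts 1/10 s, in which the tool goes at most 50 mm and 8.59 degrees, less where a joint would pass 70% of its speed; a pose out of reach is approached as far as the arm can. A call with a number of a shift or a turn outside -1 to 1 is refused whole. A call with a gripper value outside its range is refused whole. The fingers move at their own pace and stop on an object; the grip force is fixed at half the most. Time passes only in rows, so rows that repeat a pose let the fingers close. It gives the time, the measured TCP pose, the force, the opening and the grip force at its end, in the units of the state.
- arm.state(): the state, without advancing time (a new reading comes with each control period).
- viewer.snapshot(name): name is "scene" or "side" or "wrist"; returns a dict with "pixels" (420x560x3 uint8, blue, green, red), "depth" (420x560 float32, m along the optical axis (not along the pixel's ray), 0 where there is no reading), "K" (3x3 intrinsics, pixels), "world_from_camera" (4x4, takes a point from camera to world coordinates). Camera axes: x right, y down, z forward; pixel columns grow to the right and rows downward; lengths in m; the calibration is good to about 2 mm. The wrist camera is an equidistant fisheye: a pixel r from the principal point sees the ray r / f radians off the axis. A picture is of the moment at which its call begins.
- arm.job_done(): hands the job in; it is judged then, once.
Trained networks look in the newest picture that a camera, given by its name, has taken for a name from the list of things; names that differ only in an ending like _2 or _b are one class to them, and where a whole thing is asked for, a point or a joint stands for the part that bears it (a point fixed in the world has none). Each returns a list of dicts, best first, with "p" (0 to 1); they miss things now and then, are a little off and sometimes report something else, mostly with a low value. They report only what shows in the picture. A call takes as long as a camera call. They do not tell look-alikes from the thing itself.
- nets.spot_in(camera, query): "centre" ([column, row] in pixels, amid what is visible of it).
- nets.tip_of(camera, query): "centre" ([column, row] in pixels: a listed point, or the origin of a listed thing).
The state is a dict: "time_s": time; "qpos": joint angles; "joint_velocities": joint speeds; "joint_torque": joint torques, N m; "eef_pos": TCP position; "tcp_rot": TCP orientation; "contact_force": force on the tool from outside, world axes, zero at the start; "moment": the same for the moment, N m; "gripper_width": finger opening in m; "grip_force": force on a finger pad.
Only numpy, scipy, OpenCV 4.12 (cv2) and the standard library are available. Lean on these libraries where they do the work, as an engineer would, in place of code of your own. Each camera call takes 0.05 s, during which the arm holds its last target. There are 200 camera calls.

TASK

The quick clamp bolted to the bench board is used as a small press. Squeeze its orange trigger, stroke after stroke, until the moving jaw has pressed the brass bush fully home into the blue printed bracket (flange against the bracket); squeeze gently and feel for the bush seating, because a hard squeeze on the trigger (more than about 30 N) crushes the printed plastic. Then press and hold the red release tab until the jaw has run all the way back, lift the bracket out with its bush, and set it gently down, upright, inside the grey tray, leaving the other things on the bench where they are.

Things in the scene. Friction and masses are not known exactly. Their poses are not given: they have to be found in the camera images.
- clamp: Quick clamp fixed on a plywood board (370 x 90 x 12 mm) bolted to the bench. Origin: at bench height under its middle; x = the way the moving jaw closes, z up. In mm here: black head x -175 to -30, top z 72; handle x -165 to -151, z 70 to 135; red tab x -61 to -35; moving jaw face at x 12 + jaw_travel; fixed jaw face at x 104, 50 wide, top z 82; steel rail under the bracket 30 wide, top z 30.
- handle_grip (a point): Point on the rear (outer) face of the fixed black handle, at 117 mm height: where one finger bears when squeezing. x axis = closing direction of the jaw.
- trigger_grip (a point): Point on the front (outer) face of the orange trigger, 58 mm from its pivot, 117 mm above the bench at rest. The trigger (12 mm thick, 20 mm wide, top 134 mm above the bench) is squeezed from there towards the handle, i.e. towards -x of the clamp, over 18 mm. It is sprung and comes back by itself (about 2 N at rest, 4 N squeezed).
- trigger (a joint): Trigger angle, rad: 0 at rest, 0.30 fully squeezed (18 mm at the grip; handle and trigger then measure 44 mm over their outer faces, 62 mm at rest). The first 5 mm are free, then a full stroke drives the jaw on to the next tooth (8 mm); it must come back fully before the next stroke. About 9 N at the grip walk the free jaw, 17 N press the bush in, 20 to 25 N is a good squeeze; the jaw gets about 1.1 times what exceeds the springs.
- jaw_travel (a joint): Travel of the sliding bar with the moving jaw, m: 0 = run all the way back (open), grows as it closes, at most 0.045. A ratchet with 8 mm teeth holds it between strokes (it slips back up to 8 mm when the trigger is let go, which is normal); while the release tab is pressed a spring runs it back to 0 in about a second. Starts at 0, 0.008 or 0.016.
- jaw_face (a point): Middle of the moving jaw's orange face, 50 mm above the bench.
- jaw: The moving jaw (12 x 44 x 38 mm), black with an orange face; origin on the bench under its rear side, axes as the clamp's.
- tab_pad (a point): Middle of the top of the red release tab's pad (26 x 24 mm), 85 mm above the bench at rest. It is pressed straight down by about 10 mm (about 2 N) and springs back.
- tab (a joint): Tilt of the release tab, rad: 0 = at rest, 0.22 = fully pressed (10 mm down at the pad); it frees the jaw from about 0.12.
- bracket: Blue printed bracket block, 50 (x) x 40 (y) x 40 (z) mm, 0.2 kg, loose; origin: centre of its underside, z up, +x away from the bush. It lies between the jaws on the rail, a few mm short of the fixed jaw, with the bush towards the moving jaw; the clamp first slides it against the fixed jaw. Grip it by its two 40 mm-apart sides.
- bracket_mid (a point): Centre of the blue block, 20 mm above its underside; axes as the bracket's.
- bush_face (a point): Middle of the outer face of the brass bush's flange (28 mm wide, 6 mm thick): 41 mm from the block's centre when the bush is not yet pressed, 31 mm when it is home.
- bush (a joint): How far the bush is pressed in, m: 0 to 0.003 at the start, 0.010 = home, flange against the bracket. It needs about 9 N and stays where it is pushed.
- tray: Grey open tray, 160 x 160 x 30 mm with 4 mm walls and a 4 mm floor, fixed to the bench; origin: centre of its underside, z up.
- spare_bracket: Bystander, loose: white printed bracket without bush, same size as the blue one (50 x 40 x 40 mm).
- spare_bush: Bystander, loose: loose brass bush standing on its flange, 28 mm wide, 18 mm high.
- screwdriver: Bystander, loose: screwdriver lying on the bench.
- wrench: Bystander, loose: wrench lying on the bench.
- spool: Bystander, loose: red filament spool lying flat, 150 mm wide, 58 mm high.
- paint_can: Bystander, loose: yellow spray can, 66 mm wide, 115 mm high.
There are look-alikes about, which are no part of the job. Several things have the shape of the bracket; the one meant has the colours described above. Of the things that look like the tray, take the one that is farthest to the robot's left at the start.

How it is judged:
By the outcome, as a careful person would: the job done as asked, in the order asked, and still so for the second after the job is handed in, with the robot touching nothing.
It also fails if it takes over 58 s, if anything falls off the work surface, if the arm or the gripper's body presses on something with over 40 N, if the wrist force passes 120 N, or if a joint passes its speed limit or range.

## Working session

There is one attempt and no reset: what is moved stays moved. The work goes in short steps, Python scripts to look and compute and a tool call to move; the robot and the scene stay as the last step left them, time stands still between calls to the robot, and variables do not carry over. Pictures are saved under pics/ and viewed, at most 10 in all, crops included, and the job is handed in when it is done.

Besides the shell and the picture viewer there is one more tool, called after "Request:" as name(argument=value, ...) on one line, values as JSON. play_rows: Moves the arm, as the interface text tells. Shifts and turns lie within -1 to 1; 1 stands for 0.75 m of shift or 180 degrees of turn. Its arguments: {"type":"object","properties":{"motion":{"type":"array","items":{"type":"object","properties":{"dx":{"type":"number","minimum":-1,"maximum":1},"dy":{"type":"number","minimum":-1,"maximum":1},"dz":{"type":"number","minimum":-1,"maximum":1},"ax":{"type":"number","minimum":-1,"maximum":1},"ay":{"type":"number","minimum":-1,"maximum":1},"az":{"type":"number","minimum":-1,"maximum":1},"gripper":{"type":"number"}}}}},"required":["motion"]}

```bash
mkdir -p pics; ls
cat > h.py <<'E'
import numpy as np, cv2
from cell import arm, viewer, nets
def snap(c): return viewer.snapshot(c)
def px2w(s,u,v,d=None):
    K=s["K"];T=s["world_from_camera"]
    u0,v0=int(round(u)),int(round(v))
    if d is None:
        w=s["depth"][max(v0-1,0):v0+2,max(u0-1,0):u0+2]; w=w[w>0]; d=np.median(w) if w.size else 0
    p=np.array([(u-K[0,2])/K[0,0]*d,(v-K[1,2])/K[1,1]*d,d,1]);return (T@p)[:3]
def onz(s,u,v,z):
    K=s["K"];T=s["world_from_camera"]
    r=T[:3,:3]@np.array([(u-K[0,2])/K[0,0],(v-K[1,2])/K[1,1],1]);o=T[:3,3]
    return o+r*(z-o[2])/r[2]
def cloud(s):
    K=s["K"];T=s["world_from_camera"];d=s["depth"];v,u=np.mgrid[:d.shape[0],:d.shape[1]]
    P=np.stack([(u-K[0,2])/K[0,0]*d,(v-K[1,2])/K[1,1]*d,d],-1)
    return P@T[:3,:3].T+T[:3,3], d>0
E
python3 - <<'E'
from h import *
np.set_printoptions(precision=3,suppress=True)
for c in ("scene","side"):
    s=snap(c); cv2.imwrite(f"pics/{c}0.png",s["pixels"]); print(c,s["world_from_camera"][:3].tolist())
    for q in ["handle_grip","trigger_grip","tab_pad","jaw_face","bracket_mid","bush_face","tray","clamp"]:
        for r in nets.tip_of(c,q)[:3]:
            print(q,round(r["p"],2),np.array(r["centre"]),px2w(s,*r["centre"]))
print(arm.state())
E
```

```text
pics
scene [[-0.7928470354176664, 0.4195087147484219, -0.4420475276251917, 1.0219499332734565], [0.6093495387347917, 0.534626908307801, -0.5855486389335547, 0.7292729634778853], [-0.00931225392233982, -0.7336119595285843, -0.6795048011335288, 0.9431135623768212]]
handle_grip 0.74 [249.7 186.4] [ 0.505 -0.087  0.133]
handle_grip 0.6 [217.9 263.2] [ 0.677 -0.004  0.003]
handle_grip 0.29 [250.5 304.5] [0.688 0.168 0.016]
trigger_grip 0.58 [265.6 199. ] [ 0.486 -0.039  0.108]
tab_pad 0.63 [281.4 212.5] [0.469 0.012 0.084]
tab_pad 0.17 [248.2 188.1] [ 0.508 -0.091  0.125]
jaw_face 0.52 [367.  287.6] [0.419 0.305 0.007]
bracket_mid 0.91 [366.8 244.4] [0.336 0.218 0.041]
bracket_mid 0.85 [285.4 314.5] [0.647 0.256 0.039]
bush_face 0.54 [266.9 314.1] [0.667 0.208 0.002]
bush_face 0.42 [300.2 237.3] [0.459 0.084 0.037]
tray 0.78 [262.6 144.3] [ 0.251 -0.381  0.005]
tray 0.77 [218.2 265.3] [0.68  0.003 0.004]
clamp 0.63 [294.6 240.9] [0.481 0.086 0.039]
clamp 0.31 [266.1 200.7] [ 0.485 -0.038  0.102]
side [[0.95538149044456, -0.2122451378911093, 0.2054220269530878, 0.2732134860911747], [-0.295
[... 793 characters left out ...]
 [ 0.264 -0.378  0.   ]
tray 0.96 [343.3 225.3] [ 0.676 -0.017  0.001]
tray 0.32 [259.9 219.9] [0.458 0.007 0.067]
clamp 0.65 [261.6 219.3] [0.462 0.006 0.069]
{'time_s': 0.9, 'qpos': array([ 0.014,  0.321, -0.07 ,  1.451,  0.023,  1.371, -0.057]), 'joint_velocities': array([-0.001,  0.001,  0.002, -0.   ,  0.001, -0.001, -0.002]), 'joint_torque': array([ -0.001, -49.11 ,  -0.404, -31.277,  -0.064,   0.034,   0.   ]), 'eef_pos': array([ 0.65 , -0.   ,  0.223]), 'tcp_rot': array([[-0.,  1.,  0.],
       [ 1.,  0., -0.],
       [-0.,  0., -1.]]), 'contact_force': array([ 0.412, -1.217, -0.403]), 'moment': array([-0.036, -0.002,  0.039]), 'grip_force': 0.0, 'gripper_width': 0.08700202418621918}
```

View pics/scene0.png

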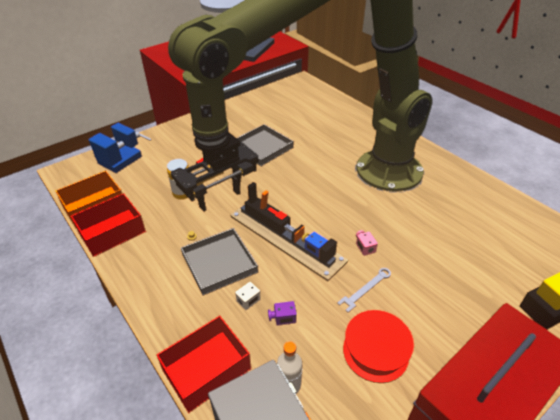

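View pics/side0.png

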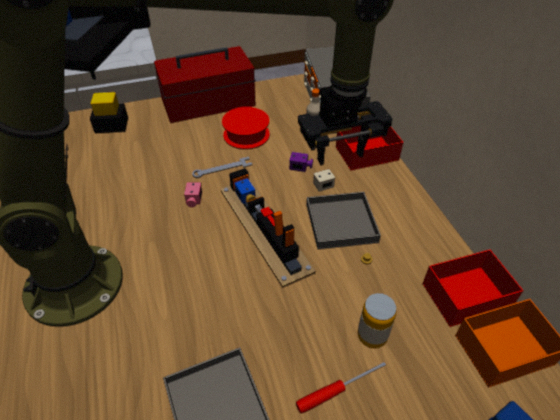

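```bash
cat > fit.py <<'E'
from h import *
np.set_printoptions(precision=4,suppress=True)
A=[];C=[]
for c in ("scene","side"):
    s=snap(c);P,ok=cloud(s);m=ok&(P[...,2]>0.003)&(P[...,2]<0.15)&(P[...,0]>.36)&(P[...,0]<.56)&(P[...,1]>-.16)&(P[...,1]<.22)
    A.append(P[m]);C.append(s["pixels"][m])
    b=P[m];b=b[(b[:,2]>.007)&(b[:,2]<.016)]
    print(c,len(b),cv2.minAreaRect((b[:,:2]*1000).astype(np.float32)))
A=np.vstack(A);C=np.vstack(C)
b=A[(A[:,2]>.007)&(A[:,2]<.016)];r=cv2.minAreaRect((b[:,:2]*1000).astype(np.float32));print(r)
box=cv2.boxPoints(r)/1000
e=[box[1]-box[0],box[2]-box[1]];d=max(e,key=np.linalg.norm);d=d/np.linalg.norm(d);d=d*np.sign(d[1])
o=np.array(r[0])/1000;y=np.array([-d[1],d[0]])
print("origin",o,"xdir",d)
L=np.c_[(A[:,:2]-o)@d,(A[:,:2]-o)@y,A[:,2]]
np.savez("l.npz",L=L,C=C)
hsv=cv2.cvtColor(C[None],cv2.COLOR_BGR2HSV)[0]
def q(n,m):
    if m.sum()>3: print(n,m.sum(),"p2/50/98",np.percentile(L[m]*1000,[2,50,98],axis=0).round(1).tolist())
h=hsv;sat=(h[:,1]>150)&(h[:,2]>60)&(L[:,2]>.025)
q("blue",sat&(h[:,0]>100)&(h[:,0]<130));q("red",sat&((h[:,0]<4)|(h[:,0]>175)));q("orange",sat&(h[:,0]>5)&(h[:,0]<14));q("brass",sat&(h[:,0]>16)&(h[:,0]<32))
q("tall",L[:,2]>.1);q("dark",(h[:,2]<60)&(L[:,2]>.03))
q("dark_end",(h[:,2]<60)&(L[:,2]>.05)&(L[:,0]>.08))
q("dark_han",(h[:,2]<60)&(L[:,2]>.1))
E
python3 fit.py
```

```text
scene 1377 ((473.22613525390625, 35.54209899902344), (93.97465515136719, 371.49957275390625), 10.612122535705566)
side 1679 ((474.99627685546875, 32.29173278808594), (91.84750366210938, 371.7035827636719), 10.676535606384277)
((473.5851135253906, 33.791015625), (94.04158782958984, 375.1694030761719), 10.682830810546875)
origin [0.4736 0.0338] xdir [-0.1854  0.9827]
blue 379 p2/50/98 [[79.3, -16.5, 62.7], [105.4, 2.1, 68.7], [130.5, 21.4, 72.7]]
red 243 p2/50/98 [[-63.4, -12.4, 67.8], [-26.7, 0.0, 81.5], [1.7, 14.3, 88.2]]
orange 539 p2/50/98 [[-138.7, -19.9, 44.1], [-82.5, -0.9, 96.4], [136.1, 15.5, 132.9]]
brass 61 p2/50/98 [[51.1, -9.6, 37.4], [68.2, 3.1, 58.3], [80.4, 17.1, 65.6]]
tall 451 p2/50/98 [[-138.5, -12.1, 101.1], [-119.8, -0.7, 122.9], [-69.7, 11.7, 135.7]]
dark 2264 p2/50/98 [[-146.0, -23.6, 32.9], [-57.3, 0.5, 66.3], [159.8, 22.3, 132.1]]
dark_end 326 p2/50/98 [[82.2, -25.3, 50.5], [147.4, -2.8, 72.9], [161.0, 23.7, 83.2]]
dark_han 140 p2/50/98 [[-134.8, -12.8, 101.8], [-124.9, -1.4, 127.8], [-117.1, 12.3, 135.8]]
```

Request:
play_rows(motion=[{"dx":-0.095,"dy":-0.209,"dz":0.03,"az":0.44,"gripper":0},{"dx":-0.095,"dy":-0.209,"dz":0.03,"az":0.44,"gripper":0},{"dx":-0.095,"dy":-0.209,"dz":0.03,"az":0.44,"gripper":0},{"dx":-0.095,"dy":-0.209,"dz":0.03,"az":0.44,"gripper":0},{"dx":-0.095,"dy":-0.209,"dz":0.03,"az":0.44,"gripper":0},{"dx":-0.095,"dy":-0.209,"dz":0.03,"az":0.44,"gripper":0},{"dx":-0.095,"dy":-0.209,"dz":0.03,"az":0.44,"gripper":0},{"dx":-0.095,"dy":-0.209,"dz":0.03,"az":0.44,"gripper":0},{"dx":-0.095,"dy":-0.209,"dz":0.03,"az":0.44,"gripper":0},{"dx":-0.095,"dy":-0.209,"dz":0.03,"az":0.44,"gripper":0},{"dx":-0.095,"dy":-0.209,"dz":0.03,"az":0.44,"gripper":0},{"dx":-0.095,"dy":-0.209,"dz":0.03,"az":0.44,"gripper":0}])

```text
invalid input
```

```bash
cat > w.py <<'E'
from h import *
import sys
np.set_printoptions(precision=4,suppress=True)
o=np.array([.4736,.0338]);d=np.array([-.1854,.9827]);y=np.array([-d[1],d[0]])
def loc(P): return np.concatenate([((P[...,:2]-o)@d)[...,None],((P[...,:2]-o)@y)[...,None],P[...,2:]],-1)*1000
s=snap("wrist");K=s["K"];T=s["world_from_camera"];D=s["depth"]
cv2.imwrite(f"pics/w{sys.argv[1]}.png",s["pixels"])
v,u=np.mgrid[:D.shape[0],:D.shape[1]]
a=(u-K[0,2])/K[0,0];b=(v-K[1,2])/K[1,1];r=np.hypot(a,b)+1e-9
t=np.tan(np.minimum(r,1.4));P=np.stack([a/r*t*D,b/r*t*D,D],-1)@T[:3,:3].T+T[:3,3]
L=loc(P);ok=(D>0)&(r<1.3);np.savez("w.npz",L=L,ok=ok,C=s["pixels"])
h=cv2.cvtColor(s["pixels"],cv2.COLOR_BGR2HSV).astype(int);roi=ok&(abs(L[...,1])<40)&(abs(L[...,0])<190)
def q(n,m):
    m=m&roi
    if m.sum()>5: print(n,m.sum(),np.percentile(L[m],[2,50,98],axis=0).round(1).tolist())
sat=(h[...,1]>150)&(h[...,2]>60)&(L[...,2]>25);z=L[...,2]
q("blue",sat&(h[...,0]>100)&(h[...,0]<130));q("red",sat&((h[...,0]<4)|(h[...,0]>175)));q("orange",sat&(h[...,0]>5)&(h[...,0]<14));q("brass",sat&(h[...,0]>16)&(h[...,0]<32))
q("top130",(z>128)&(z<142)&(L[...,0]<-40));q("redtop",sat&((h[...,0]<4)|(h[...,0]>175))&(z>78)&(z<92))
st=arm.state();print(st["time_s"],st["eef_pos"],st["tcp_rot"].tolist(),loc(st["eef_pos"]),st["contact_force"],st["gripper_width"],st["grip_force"])
E
python3 w.py 1
```

```text
blue 1682 [[80.7, -17.1, 34.3], [103.1, -5.2, 68.1], [128.6, 20.6, 70.0]]
red 783 [[-61.7, -11.1, 71.7], [-23.9, -0.4, 82.9], [-4.5, 11.3, 84.9]]
orange 981 [[-86.2, -21.9, 39.9], [-71.2, -8.0, 76.8], [137.0, 19.1, 132.9]]
brass 45 [[65.0, -9.9, 40.7], [66.6, -4.0, 49.6], [80.0, 11.5, 60.3]]
top130 139 [[-78.1, -9.4, 128.2], [-73.8, -2.4, 131.8], [-70.5, 8.1, 133.6]]
redtop 716 [[-61.1, -11.1, 78.3], [-22.4, -0.2, 83.1], [-4.5, 10.9, 85.0]]
1.05 [ 0.65   -0.      0.2226] [[1.3830411066842791e-05, 0.9999999961918746, 8.616826809862108e-05], [0.9999999975090158, -1.3824446863272178e-05, -6.92159875480823e-05], [-6.92147960558496e-05, 8.616922516952233e-05, -0.9999999938920883]] [ -65.9682 -167.0937  222.5994] [-0.0201 -0.2434  0.7652] 0.08697069774255162 0.0
```

Request:
play_rows(motion=[{"dx":-0.095,"dy":-0.209,"dz":0.03,"ax":0.0,"ay":0.0,"az":0.44,"gripper":0.0},{"dx":-0.095,"dy":-0.209,"dz":0.03,"ax":0.0,"ay":0.0,"az":0.44,"gripper":0.0}])

```text
time_s: 1.25
eef_pos: [0.5591, -0.0408, 0.2084]
tcp_rot: [[0.3, 0.954, -0.001], [0.954, -0.3, 0.0], [-0.0, -0.001, -1.0]]
contact_force: [0.3, -1.0, 0.7]
gripper_width: 0.087
grip_force: 0.0
```

Request:
play_rows(motion=[{"dx":-0.0616,"dy":-0.0732,"dz":0.011,"ax":0.0,"ay":0.0,"az":0.344,"gripper":0.0},{"dx":-0.0616,"dy":-0.0732,"dz":0.011,"ax":0.0,"ay":0.0,"az":0.344,"gripper":0.0},{"dx":-0.0616,"dy":-0.0732,"dz":0.011,"ax":0.0,"ay":0.0,"az":0.344,"gripper":0.0},{"dx":-0.0616,"dy":-0.0732,"dz":0.011,"ax":0.0,"ay":0.0,"az":0.344,"gripper":0.0},{"dx":-0.0616,"dy":-0.0732,"dz":0.011,"ax":0.0,"ay":0.0,"az":0.344,"gripper":0.0},{"dx":-0.0616,"dy":-0.0732,"dz":0.011,"ax":0.0,"ay":0.0,"az":0.344,"gripper":0.0},{"dx":-0.0616,"dy":-0.0732,"dz":0.011,"ax":0.0,"ay":0.0,"az":0.344,"gripper":0.0},{"dx":-0.0616,"dy":-0.0732,"dz":0.011,"ax":0.0,"ay":0.0,"az":0.344,"gripper":0.0},{"dx":-0.0616,"dy":-0.0732,"dz":0.011,"ax":0.0,"ay":0.0,"az":0.344,"gripper":0.0}])

```text
time_s: 2.15
eef_pos: [0.4937, -0.069, 0.2015]
tcp_rot: [[0.982, 0.189, 0.0], [0.189, -0.982, -0.0], [0.0, 0.0, -1.0]]
contact_force: [0.7, 0.4, -0.4]
gripper_width: 0.0867
grip_force: 0.0
```

```bash
python3 w.py 2
```

```text
blue 1589 [[80.2, -16.5, 35.7], [97.3, -1.0, 68.2], [127.6, 21.3, 70.1]]
red 1081 [[-62.4, -10.5, 70.8], [-25.5, 0.4, 82.8], [-5.7, 11.9, 84.9]]
orange 1401 [[-134.8, -21.0, 42.1], [-77.6, -3.7, 100.2], [136.9, 19.1, 133.4]]
brass 803 [[-174.3, -35.3, 50.4], [-130.6, -23.9, 296.9], [66.2, 23.4, 301.1]]
top130 979 [[-134.8, -11.6, 128.4], [-122.8, -0.6, 132.6], [-71.9, 11.0, 134.5]]
redtop 1018 [[-61.8, -10.4, 78.2], [-24.9, 0.4, 82.9], [-5.7, 11.9, 84.9]]
2.2 [ 0.4937 -0.069   0.2015] [[0.9818046826266037, 0.18989328057678526, 0.000327359528011083], [0.1898933117451254, -0.9818047289125078, -6.662961745777744e-05], [0.00030875061601322377, 0.00012758065532701688, -0.9999999441981152]] [-104.7051   -0.6843  201.503 ] [0.6693 0.4845 0.1377] 0.08676911693577037 0.0
```

View pics/w2.png

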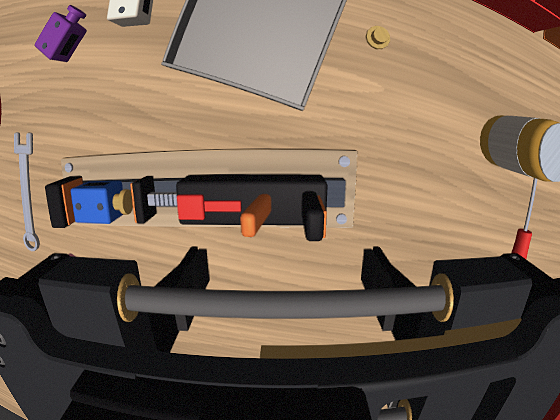

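Request:
play_rows(motion=[{"dx":0.0,"dy":0.0,"dz":0.065,"ax":0.0,"ay":0.0,"az":0.0,"gripper":0.0},{"dx":0.0,"dy":0.0,"dz":0.138,"ax":0.0,"ay":0.0,"az":0.0,"gripper":0.0},{"dx":0.0,"dy":0.0,"dz":0.138,"ax":0.0,"ay":0.0,"az":0.0,"gripper":0.24},{"dx":0.0,"dy":0.0,"dz":0.138,"ax":0.0,"ay":0.0,"az":0.0,"gripper":0.24},{"dx":0.0,"dy":0.0,"dz":0.138,"ax":0.0,"ay":0.0,"az":0.0,"gripper":0.24}])

```text
time_s: 2.7
eef_pos: [0.4956, -0.0692, 0.1003]
tcp_rot: [[0.982, 0.189, 0.004], [0.189, -0.982, -0.0], [0.004, 0.001, -1.0]]
contact_force: [0.4, 0.3, 0.3]
gripper_width: 0.0712
grip_force: 0.0
```

Request:
play_rows(motion=[{"dx":-0.002,"dy":0.0,"dz":0.003,"ax":0.0,"ay":0.0,"az":0.0,"gripper":0.29},{"dx":-0.002,"dy":0.003,"dz":0.003,"ax":0.0,"ay":0.0,"az":0.0,"gripper":0.35},{"dx":-0.002,"dy":0.006,"dz":0.003,"ax":0.0,"ay":0.0,"az":0.0,"gripper":0.4},{"dx":-0.002,"dy":0.006,"dz":0.003,"ax":0.0,"ay":0.0,"az":0.0,"gripper":0.4}])

```text
time_s: 3.1
eef_pos: [0.4943, -0.0718, 0.0974]
tcp_rot: [[0.982, 0.19, 0.003], [0.19, -0.982, 0.003], [0.003, -0.002, -1.0]]
contact_force: [-1.2, 7.0, 5.9]
gripper_width: 0.0535
grip_force: 3.7
```

Request:
play_rows(motion=[{"dx":0.0,"dy":0.002,"dz":0.0,"ax":0.0,"ay":0.0,"az":0.0,"gripper":0.44},{"dx":0.0,"dy":0.004,"dz":0.0,"ax":0.0,"ay":0.0,"az":0.0,"gripper":0.47},{"dx":0.0,"dy":0.006,"dz":0.0,"ax":0.0,"ay":0.0,"az":0.0,"gripper":0.49},{"dx":0.0,"dy":0.006,"dz":0.0,"ax":0.0,"ay":0.0,"az":0.0,"gripper":0.49}])

```text
time_s: 3.5
eef_pos: [0.4949, -0.0751, 0.0974]
tcp_rot: [[0.982, 0.19, 0.002], [0.19, -0.982, 0.004], [0.003, -0.004, -1.0]]
contact_force: [-2.0, 7.1, 8.3]
gripper_width: 0.0463
grip_force: 30.8
```

Request:
play_rows(motion=[{"dx":0.0,"dy":-0.006,"dz":0.0,"ax":0.0,"ay":0.0,"az":0.0,"gripper":0.4},{"dx":0.0,"dy":-0.012,"dz":0.0,"ax":0.0,"ay":0.0,"az":0.0,"gripper":0.26},{"dx":0.0,"dy":-0.012,"dz":0.0,"ax":0.0,"ay":0.0,"az":0.0,"gripper":0.24},{"dx":0.0,"dy":-0.012,"dz":0.0,"ax":0.0,"ay":0.0,"az":0.0,"gripper":0.24}])

```text
time_s: 3.9
eef_pos: [0.4915, -0.0688, 0.0952]
tcp_rot: [[0.982, 0.189, -0.001], [0.189, -0.982, 0.001], [-0.001, -0.001, -1.0]]
contact_force: [0.7, 1.8, 0.0]
gripper_width: 0.064
grip_force: 0.6
```

```bash
cat > j.py <<'E'
import subprocess,sys
print(subprocess.run(["python3","w.py",sys.argv[1]],capture_output=True,text=True).stdout)
import numpy as np
f=np.load("w.npz");L=f["L"];ok=f["ok"]
m=ok&(abs(L[...,1])<25)&(L[...,0]>-10)&(L[...,0]<75)&(L[...,2]>62)&(L[...,2]<76)
h,e=np.histogram(L[m][:,0],bins=np.arange(-10,76,2));print("jaw top hist",[(int(a),int(n)) for a,n in zip(e,h) if n])
E
python3 j.py 3
```

```text
blue 2446 [[80.1, -16.7, 34.5], [95.6, -3.7, 68.0], [127.1, 20.4, 69.8]]
red 1843 [[-62.9, -11.0, 75.8], [-28.5, -2.0, 82.6], [-6.1, 5.8, 96.4]]
orange 2593 [[-134.9, -21.1, 43.3], [-82.4, -8.0, 101.2], [136.3, 18.1, 132.7]]
brass 242 [[-163.6, -31.9, 52.4], [-115.1, -21.9, 190.0], [78.4, 17.2, 194.9]]
top130 1788 [[-147.1, -11.9, 128.3], [-123.8, -8.2, 132.6], [-60.4, 11.6, 140.3]]
redtop 1674 [[-57.5, -10.9, 78.3], [-26.8, -1.3, 82.8], [-6.1, 5.8, 84.8]]
3.95 [ 0.4914 -0.0688  0.0951] [[0.9819563727809407, 0.1891005314861523, -0.0016343030785459828], [0.1891018626454496, -0.9819572261781454, 0.0007010709979244313], [-0.0014722428194263943, -0.0009974708904640385, -0.9999984187752015]] [-104.1264    1.5357   95.0892] [ 1.6617  1.6334 -0.2606] 0.06486085258056942 0.6391434021224995

jaw top hist [(-10, 66), (-8, 63), (-6, 62), (-4, 58), (-2, 33), (0, 3), (44, 8), (46, 303), (48, 146), (50, 118), (52, 114), (54, 80), (56, 77), (58, 32), (64, 6), (66, 10), (68, 16), (70, 5)]
```

Request:
play_rows(motion=[{"dx":0.002,"dy":0.003,"dz":-0.003,"ax":0.0,"ay":0.0,"az":0.0,"gripper":0.32},{"dx":0.002,"dy":0.006,"dz":-0.003,"ax":0.0,"ay":0.0,"az":0.0,"gripper":0.38},{"dx":0.002,"dy":0.009,"dz":-0.003,"ax":0.0,"ay":0.0,"az":0.0,"gripper":0.43},{"dx":0.002,"dy":0.011,"dz":-0.003,"ax":0.0,"ay":0.0,"az":0.0,"gripper":0.455},{"dx":0.002,"dy":0.011,"dz":-0.003,"ax":0.0,"ay":0.0,"az":0.0,"gripper":0.465},{"dx":0.002,"dy":0.011,"dz":-0.003,"ax":0.0,"ay":0.0,"az":0.0,"gripper":0.465}])

```text
time_s: 4.55
eef_pos: [0.4937, -0.0749, 0.0977]
tcp_rot: [[0.982, 0.19, -0.004], [0.19, -0.982, 0.003], [-0.003, -0.004, -1.0]]
contact_force: [-4.8, 5.5, 4.7]
gripper_width: 0.0472
grip_force: 12.5
```

Request:
play_rows(motion=[{"dx":0.0,"dy":-0.006,"dz":0.0,"ax":0.0,"ay":0.0,"az":0.0,"gripper":0.4},{"dx":0.0,"dy":-0.011,"dz":0.0,"ax":0.0,"ay":0.0,"az":0.0,"gripper":0.25},{"dx":0.0,"dy":-0.011,"dz":0.0,"ax":0.0,"ay":0.0,"az":0.0,"gripper":0.24},{"dx":0.0,"dy":-0.011,"dz":0.0,"ax":0.0,"ay":0.0,"az":0.0,"gripper":0.24}])

```text
time_s: 4.95
eef_pos: [0.4938, -0.0683, 0.0977]
tcp_rot: [[0.982, 0.189, 0.0], [0.189, -0.982, 0.001], [0.0, -0.001, -1.0]]
contact_force: [-0.8, 1.7, 0.2]
gripper_width: 0.064
grip_force: 0.5
```

```bash
python3 j.py 4 | egrep "blue|jaw|^brass|^[0-9]"
```

```text
blue 2245 [[84.3, -16.1, 36.1], [100.6, -3.0, 68.1], [131.4, 20.8, 69.7]]
brass 259 [[-165.6, -35.3, 68.0], [-125.4, -24.1, 192.4], [65.6, -3.4, 197.5]]
5.0 [ 0.4938 -0.0684  0.0978] [[0.9819097706076204, 0.1893491346621564, 0.0003280060714465228], [0.18934888279762196, -0.9819096396322852, 0.0006783660431279605], [0.0004505203466617985, -0.0006039866626165183, -0.9999997161157241]] [-104.1828   -0.9453   97.7518] [-0.5316  0.1642  0.6945] 0.06472806493321473 0.4741123819258064
jaw top hist [(-10, 67), (-8, 66), (-6, 63), (-4, 49), (-2, 42), (0, 5), (52, 5), (54, 299), (56, 132), (58, 101), (60, 88), (62, 66), (64, 52), (66, 23), (68, 1), (70, 9), (72, 9)]
```

Request:
play_rows(motion=[{"dx":0.0,"dy":0.003,"dz":0.0,"ax":0.0,"ay":0.0,"az":0.0,"gripper":0.32},{"dx":0.0,"dy":0.006,"dz":0.0,"ax":0.0,"ay":0.0,"az":0.0,"gripper":0.38},{"dx":0.0,"dy":0.009,"dz":0.0,"ax":0.0,"ay":0.0,"az":0.0,"gripper":0.42},{"dx":0.0,"dy":0.01,"dz":0.0,"ax":0.0,"ay":0.0,"az":0.0,"gripper":0.44},{"dx":0.0,"dy":0.011,"dz":0.0,"ax":0.0,"ay":0.0,"az":0.0,"gripper":0.455},{"dx":0.0,"dy":0.011,"dz":0.0,"ax":0.0,"ay":0.0,"az":0.0,"gripper":0.455},{"dx":0.0,"dy":0.011,"dz":0.0,"ax":0.0,"ay":0.0,"az":0.0,"gripper":0.455}])

```text
time_s: 5.7
eef_pos: [0.4951, -0.0741, 0.0985]
tcp_rot: [[0.982, 0.189, -0.001], [0.189, -0.982, 0.005], [0.0, -0.005, -1.0]]
contact_force: [-2.0, 6.5, 6.0]
gripper_width: 0.0483
grip_force: 20.9
```

Request:
play_rows(motion=[{"dx":0.0,"dy":0.001,"dz":0.0,"ax":0.0,"ay":0.0,"az":0.0,"gripper":0.462},{"dx":0.0,"dy":0.001,"dz":0.0,"ax":0.0,"ay":0.0,"az":0.0,"gripper":0.466},{"dx":0.0,"dy":0.001,"dz":0.0,"ax":0.0,"ay":0.0,"az":0.0,"gripper":0.466}])

```text
time_s: 6.0
eef_pos: [0.4952, -0.0747, 0.0985]
tcp_rot: [[0.982, 0.189, -0.001], [0.189, -0.982, 0.005], [0.0, -0.005, -1.0]]
contact_force: [-3.2, 6.6, 5.5]
gripper_width: 0.0471
grip_force: 22.2
```

Same width as the previous full stroke; release and measure.

Request:
play_rows(motion=[{"dx":0.0,"dy":-0.006,"dz":0.0,"ax":0.0,"ay":0.0,"az":0.0,"gripper":0.4},{"dx":0.0,"dy":-0.012,"dz":0.0,"ax":0.0,"ay":0.0,"az":0.0,"gripper":0.25},{"dx":0.0,"dy":-0.012,"dz":0.0,"ax":0.0,"ay":0.0,"az":0.0,"gripper":0.24},{"dx":0.0,"dy":-0.012,"dz":0.0,"ax":0.0,"ay":0.0,"az":0.0,"gripper":0.24}])

```text
time_s: 6.4
eef_pos: [0.4936, -0.0685, 0.0976]
tcp_rot: [[0.982, 0.189, 0.0], [0.189, -0.982, 0.001], [0.0, -0.001, -1.0]]
contact_force: [-0.7, 1.0, -0.9]
gripper_width: 0.0642
grip_force: 0.5
```

```bash
python3 j.py 5 | egrep "blue|jaw|^brass|^[0-9]"
```

```text
blue 2046 [[84.5, -16.1, 37.0], [103.1, -2.2, 68.3], [131.5, 20.9, 69.9]]
brass 300 [[-165.6, -34.7, 68.2], [-127.8, -24.0, 192.0], [73.3, -11.0, 197.2]]
6.45 [ 0.4936 -0.0686  0.0976] [[0.9819437260044268, 0.18917319779741326, -0.0001421113797842452], [0.18917324514245806, -0.9819436073458037, 0.0004850927558545478], [-4.7778813056893116e-05, -0.000503217459027024, -0.9999998722446789]] [-104.3484   -0.6633   97.6134] [ 1.0443  0.0518 -0.3423] 0.06442295437930524 0.49952561035752296
jaw top hist [(-10, 61), (-8, 64), (-6, 62), (-4, 51), (-2, 45), (0, 2), (60, 11), (62, 248), (64, 117), (66, 71), (68, 84), (70, 56), (72, 51)]
```

Request:
play_rows(motion=[{"dx":0.0,"dy":0.003,"dz":0.0,"ax":0.0,"ay":0.0,"az":0.0,"gripper":0.31},{"dx":0.0,"dy":0.005,"dz":0.0,"ax":0.0,"ay":0.0,"az":0.0,"gripper":0.34},{"dx":0.0,"dy":0.006,"dz":0.0,"ax":0.0,"ay":0.0,"az":0.0,"gripper":0.36},{"dx":0.0,"dy":0.006,"dz":0.0,"ax":0.0,"ay":0.0,"az":0.0,"gripper":0.37},{"dx":0.0,"dy":0.006,"dz":0.0,"ax":0.0,"ay":0.0,"az":0.0,"gripper":0.37}])

```text
time_s: 6.95
eef_pos: [0.4943, -0.0714, 0.0982]
tcp_rot: [[0.982, 0.19, -0.001], [0.19, -0.982, 0.003], [-0.0, -0.003, -1.0]]
contact_force: [-3.0, 5.9, 4.2]
gripper_width: 0.0556
grip_force: 3.7
```

Request:
play_rows(motion=[{"dx":0.0,"dy":0.001,"dz":0.0,"ax":0.0,"ay":0.0,"az":0.0,"gripper":0.38},{"dx":0.0,"dy":0.001,"dz":0.0,"ax":0.0,"ay":0.0,"az":0.0,"gripper":0.39},{"dx":0.0,"dy":0.001,"dz":0.0,"ax":0.0,"ay":0.0,"az":0.0,"gripper":0.39}])

```text
time_s: 7.25
eef_pos: [0.4943, -0.0716, 0.0982]
tcp_rot: [[0.982, 0.19, -0.001], [0.19, -0.982, 0.003], [-0.0, -0.003, -1.0]]
contact_force: [-1.8, 7.2, 5.3]
gripper_width: 0.0532
grip_force: 12.9
```

Request:
play_rows(motion=[{"dx":0.0,"dy":0.001,"dz":0.0,"ax":0.0,"ay":0.0,"az":0.0,"gripper":0.397},{"dx":0.0,"dy":0.001,"dz":0.0,"ax":0.0,"ay":0.0,"az":0.0,"gripper":0.403},{"dx":0.0,"dy":0.001,"dz":0.0,"ax":0.0,"ay":0.0,"az":0.0,"gripper":0.403}])

```text
time_s: 7.55
eef_pos: [0.4944, -0.0721, 0.0983]
tcp_rot: [[0.982, 0.19, -0.001], [0.19, -0.982, 0.004], [-0.0, -0.004, -1.0]]
contact_force: [-3.5, 6.6, 6.2]
gripper_width: 0.0528
grip_force: 18.3
```

Request:
play_rows(motion=[{"dx":0.0,"dy":0.0,"dz":0.0,"ax":0.0,"ay":0.0,"az":0.0,"gripper":0.408},{"dx":0.0,"dy":0.0,"dz":0.0,"ax":0.0,"ay":0.0,"az":0.0,"gripper":0.413},{"dx":0.0,"dy":0.0,"dz":0.0,"ax":0.0,"ay":0.0,"az":0.0,"gripper":0.413}])

```text
time_s: 7.85
eef_pos: [0.4945, -0.0724, 0.0983]
tcp_rot: [[0.982, 0.189, -0.001], [0.189, -0.982, 0.004], [-0.0, -0.004, -1.0]]
contact_force: [-1.8, 6.0, 5.1]
gripper_width: 0.0516
grip_force: 22.6
```

Request:
play_rows(motion=[{"dx":0.0,"dy":0.0005,"dz":0.0,"ax":0.0,"ay":0.0,"az":0.0,"gripper":0.417},{"dx":0.0,"dy":0.0005,"dz":0.0,"ax":0.0,"ay":0.0,"az":0.0,"gripper":0.42},{"dx":0.0,"dy":0.0005,"dz":0.0,"ax":0.0,"ay":0.0,"az":0.0,"gripper":0.42}])

```text
time_s: 8.15
eef_pos: [0.4946, -0.0726, 0.0983]
tcp_rot: [[0.982, 0.189, -0.001], [0.189, -0.982, 0.004], [-0.0, -0.004, -1.0]]
contact_force: [-1.9, 5.9, 5.6]
gripper_width: 0.0515
grip_force: 28.1
```

Request:
play_rows(motion=[{"dx":0.0,"dy":0.0,"dz":0.0,"ax":0.0,"ay":0.0,"az":0.0,"gripper":0.412}])

```text
time_s: 8.25
eef_pos: [0.4945, -0.0725, 0.0983]
tcp_rot: [[0.982, 0.189, -0.001], [0.189, -0.982, 0.004], [-0.0, -0.004, -1.0]]
contact_force: [-3.6, 6.3, 5.7]
gripper_width: 0.0515
grip_force: 20.9
```

```bash
sed -i 's/<75)/<84)/;s/-10,76,2/-10,86,1/' j.py; python3 j.py 6 | egrep "blue|jaw|^brass|^[0-9]"
python3 - <<'E'
import cv2;i=cv2.imread("pics/w6.png");cv2.imwrite("pics/w6c.png",cv2.resize(i[60:300,0:360],None,fx=2,fy=2))
E
```

```text
blue 1866 [[84.8, -16.1, 36.1], [104.7, -1.4, 68.4], [131.7, 21.0, 69.9]]
brass 273 [[-164.1, -34.4, 67.5], [-122.6, -24.2, 192.8], [78.4, 6.7, 197.8]]
8.3 [ 0.4945 -0.0725  0.0983] [[0.9819048454027197, 0.1893715721747871, -0.0011323544986975701], [0.18937471097191688, -0.9818956636863915, 0.004257285304493173], [-0.000305645160718409, -0.0043946883746522405, -0.9999902966004848]] [-108.3564   -0.8414   98.3028] [-3.3357  6.5156  4.1181] 0.0515394045897942 19.70080246188445
jaw top hist [(-10, 25), (-9, 27), (-8, 31), (-7, 25), (-6, 34), (-5, 22), (-4, 33), (-3, 18), (-2, 20), (-1, 11), (0, 1), (65, 2), (66, 80), (67, 145), (68, 71), (69, 45), (70, 33), (71, 36), (72, 38), (73, 43), (74, 32), (75, 23), (76, 18), (77, 25), (78, 22), (79, 5), (83, 4)]
```

View pics/w6c.png

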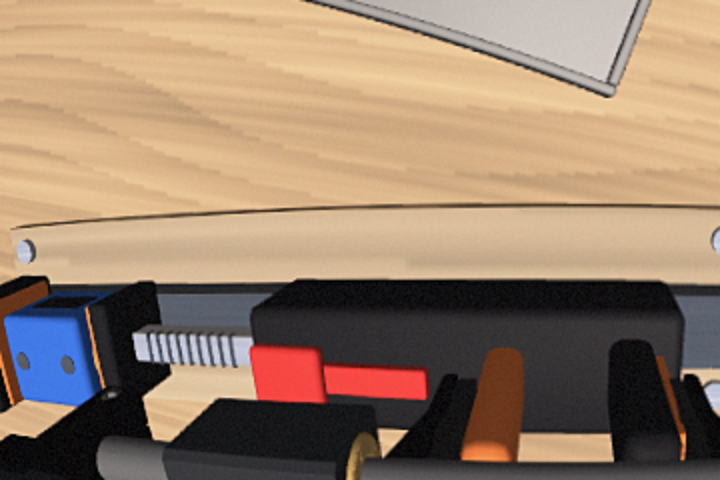

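Request:
play_rows(motion=[{"dx":0.0,"dy":-0.006,"dz":0.0,"ax":0.0,"ay":0.0,"az":0.0,"gripper":0.25},{"dx":0.0,"dy":-0.006,"dz":0.0,"ax":0.0,"ay":0.0,"az":0.0,"gripper":0.1},{"dx":0.0,"dy":-0.006,"dz":0.0,"ax":0.0,"ay":0.0,"az":0.0,"gripper":0.1},{"dx":0.0,"dy":-0.006,"dz":-0.065,"ax":0.0,"ay":0.0,"az":0.0,"gripper":0.1},{"dx":0.0,"dy":-0.006,"dz":-0.11,"ax":0.0,"ay":0.0,"az":0.0,"gripper":0.1},{"dx":0.0,"dy":-0.06,"dz":-0.11,"ax":0.0,"ay":0.0,"az":0.0,"gripper":1.0},{"dx":0.0,"dy":-0.12,"dz":-0.11,"ax":0.0,"ay":0.0,"az":0.0,"gripper":1.0},{"dx":0.0,"dy":-0.12,"dz":-0.08,"ax":0.0,"ay":0.0,"az":0.0,"gripper":1.0},{"dx":0.0,"dy":-0.12,"dz":-0.04,"ax":0.0,"ay":0.0,"az":0.0,"gripper":1.0},{"dx":0.0,"dy":-0.12,"dz":-0.04,"ax":0.0,"ay":0.0,"az":0.0,"gripper":1.0},{"dx":0.0,"dy":-0.12,"dz":-0.04,"ax":0.0,"ay":0.0,"az":0.0,"gripper":1.0},{"dx":0.0,"dy":-0.12,"dz":-0.04,"ax":0.0,"ay":0.0,"az":0.0,"gripper":1.0}])

```text
time_s: 9.5
eef_pos: [0.479, 0.0125, 0.1292]
tcp_rot: [[0.982, 0.188, 0.002], [0.188, -0.982, -0.0], [0.002, 0.001, -1.0]]
contact_force: [0.2, 0.2, 0.6]
gripper_width: 0.0305
grip_force: 0.0
```

```bash
python3 j.py 7
```

```text
blue 2788 [[85.0, -16.1, 36.3], [104.9, -1.7, 68.3], [132.3, 21.4, 69.8]]
red 1956 [[-61.8, -11.0, 76.7], [-24.4, -0.2, 82.9], [-4.7, 11.3, 84.7]]
orange 1511 [[-98.0, -22.1, 41.5], [-73.3, -8.3, 89.6], [137.0, 18.2, 132.8]]
brass 181 [[-68.0, -35.5, 67.3], [-23.8, -24.2, 223.7], [136.9, 9.1, 228.9]]
top130 1032 [[-131.8, -12.0, 128.5], [-121.9, -5.6, 132.8], [-41.0, 10.1, 139.9]]
redtop 1857 [[-61.4, -11.0, 78.2], [-23.2, 0.1, 83.0], [-4.7, 11.4, 84.7]]
9.55 [0.4791 0.0126 0.1294] [[0.9821552904444852, 0.18805296144633285, 0.002658786033702827], [0.18805398975573345, -0.9821586823679902, -0.00013995043346802757], [0.0025850316940906693, 0.0006374483801752664, -0.9999964556290702]] [-21.8254  -1.4678 129.3822] [ 0.8244 -0.4465  0.5455] 0.026283371244500107 0.0

jaw top hist [(-10, 38), (-9, 32), (-8, 27), (-7, 44), (-6, 27), (-5, 40), (-4, 34), (-3, 58), (-2, 74), (-1, 62), (0, 52), (1, 23), (62, 86), (63, 131), (64, 75), (65, 75), (66, 69), (67, 69), (68, 61), (69, 64), (70, 66), (71, 54), (72, 46), (73, 61), (74, 46), (75, 1), (79, 6), (80, 5), (81, 10), (82, 9), (83, 12)]
```

Request:
play_rows(motion=[{"dx":0.0,"dy":-0.005,"dz":0.02,"ax":0.0,"ay":0.0,"az":0.0,"gripper":1.0},{"dx":0.0,"dy":-0.005,"dz":0.045,"ax":0.0,"ay":0.0,"az":0.0,"gripper":1.0},{"dx":0.0,"dy":-0.005,"dz":0.058,"ax":0.0,"ay":0.0,"az":0.0,"gripper":1.0},{"dx":0.0,"dy":-0.005,"dz":0.066,"ax":0.0,"ay":0.0,"az":0.0,"gripper":1.0},{"dx":0.0,"dy":-0.005,"dz":0.071,"ax":0.0,"ay":0.0,"az":0.0,"gripper":1.0},{"dx":0.0,"dy":-0.005,"dz":0.071,"ax":0.0,"ay":0.0,"az":0.0,"gripper":1.0},{"dx":0.0,"dy":-0.005,"dz":0.071,"ax":0.0,"ay":0.0,"az":0.0,"gripper":1.0},{"dx":0.0,"dy":-0.005,"dz":0.071,"ax":0.0,"ay":0.0,"az":0.0,"gripper":1.0},{"dx":0.0,"dy":-0.005,"dz":0.071,"ax":0.0,"ay":0.0,"az":0.0,"gripper":1.0},{"dx":0.0,"dy":-0.005,"dz":0.071,"ax":0.0,"ay":0.0,"az":0.0,"gripper":1.0},{"dx":0.0,"dy":-0.005,"dz":0.071,"ax":0.0,"ay":0.0,"az":0.0,"gripper":1.0},{"dx":0.0,"dy":-0.005,"dz":0.071,"ax":0.0,"ay":0.0,"az":0.0,"gripper":1.0}])

```text
time_s: 10.75
eef_pos: [0.4776, 0.0165, 0.0769]
tcp_rot: [[0.982, 0.189, 0.001], [0.189, -0.982, -0.0], [0.001, 0.001, -1.0]]
contact_force: [-5.6, -0.4, 11.4]
gripper_width: 0.0002
grip_force: 5.9
```

```bash
python3 j.py 8 | egrep "blue|jaw|^[0-9]"
```

```text
blue 3830 [[84.8, -16.2, 34.3], [101.9, -4.9, 68.2], [130.8, 19.9, 69.9]]
10.8 [0.4776 0.0165 0.0769] [[0.982084619671179, 0.1884388581343552, 0.0007723667107635704], [0.18843921872616307, -0.98208476285703, -0.0004235680871163813], [0.0006787128913006001, 0.0005615238832869347, -0.9999996120197947]] [-17.7868  -0.7367  76.9245] [-6.3989 -0.243  12.0116] 0.0005103656858872996 5.902690772200003
jaw top hist [(-10, 50), (-9, 49), (-8, 45), (-7, 68), (-6, 82), (-5, 78), (-4, 70), (-3, 69), (-2, 68), (-1, 67), (0, 50), (1, 11), (30, 20), (31, 123), (32, 87), (33, 63), (34, 70), (35, 63), (36, 70), (37, 66), (38, 66), (39, 59), (40, 47), (41, 64), (42, 46), (43, 7), (78, 1), (79, 11), (80, 12), (81, 16), (82, 14), (83, 13)]
```

Request:
play_rows(motion=[{"dx":0.0,"dy":0.0,"dz":0.0,"ax":0.0,"ay":0.0,"az":0.0,"gripper":1.0},{"dx":0.0,"dy":0.0,"dz":0.0,"ax":0.0,"ay":0.0,"az":0.0,"gripper":1.0},{"dx":0.0,"dy":0.0,"dz":0.0,"ax":0.0,"ay":0.0,"az":0.0,"gripper":1.0},{"dx":0.0,"dy":0.0,"dz":-0.06,"ax":0.0,"ay":0.0,"az":0.0,"gripper":1.0},{"dx":0.0,"dy":0.0,"dz":-0.12,"ax":0.0,"ay":0.0,"az":0.0,"gripper":1.0},{"dx":-0.003,"dy":-0.169,"dz":-0.12,"ax":0.0,"ay":0.0,"az":-0.5,"gripper":0.0},{"dx":-0.003,"dy":-0.169,"dz":-0.12,"ax":0.0,"ay":0.0,"az":-0.5,"gripper":0.0},{"dx":-0.003,"dy":-0.169,"dz":-0.12,"ax":0.0,"ay":0.0,"az":-0.5,"gripper":0.0},{"dx":-0.003,"dy":-0.169,"dz":-0.12,"ax":0.0,"ay":0.0,"az":-0.5,"gripper":0.0},{"dx":-0.003,"dy":-0.169,"dz":-0.12,"ax":0.0,"ay":0.0,"az":-0.5,"gripper":0.0},{"dx":-0.003,"dy":-0.169,"dz":-0.12,"ax":0.0,"ay":0.0,"az":-0.5,"gripper":0.0},{"dx":-0.003,"dy":-0.169,"dz":-0.12,"ax":0.0,"ay":0.0,"az":-0.5,"gripper":0.0}])

```text
time_s: 12.0
eef_pos: [0.4515, 0.1409, 0.1654]
tcp_rot: [[0.319, 0.948, 0.002], [0.948, -0.319, 0.0], [0.001, 0.001, -1.0]]
contact_force: [0.4, -0.6, -1.0]
gripper_width: 0.0485
grip_force: 0.0
```

Request:
play_rows(motion=[{"dx":0.0,"dy":0.0,"dz":0.0,"ax":0.0,"ay":0.0,"az":-0.163,"gripper":0.0},{"dx":0.0,"dy":0.0,"dz":0.0,"ax":0.0,"ay":0.0,"az":-0.163,"gripper":0.0},{"dx":0.0,"dy":0.0,"dz":0.0,"ax":0.0,"ay":0.0,"az":-0.163,"gripper":0.0},{"dx":0.0,"dy":0.0,"dz":0.0,"ax":0.0,"ay":0.0,"az":-0.163,"gripper":0.0},{"dx":0.0,"dy":0.0,"dz":0.0,"ax":0.0,"ay":0.0,"az":-0.163,"gripper":0.0}])

```text
time_s: 12.5
eef_pos: [0.4515, 0.1408, 0.1653]
tcp_rot: [[-0.18, 0.984, 0.001], [0.984, 0.18, 0.0], [-0.0, 0.001, -1.0]]
contact_force: [0.4, -0.1, 0.2]
gripper_width: 0.0849
grip_force: 0.0
```

```bash
cat > b.py <<'E'
import runpy,sys;g=runpy.run_path("w.py");import numpy as np,cv2
L,P,h,ok=g["L"],g["P"],g["h"],g["ok"]
m=ok&(h[...,1]>150)&(h[...,0]>100)&(h[...,0]<130)&(L[...,2]>66)&(L[...,2]<74)&(abs(L[...,1])<40)&(L[...,0]<150)&(L[...,0]>60)
print("top rect",m.sum(),cv2.minAreaRect(L[m][:,:2].astype(np.float32)), np.median(L[m][:,2]))
P_=P
s=g["s"]
x,y=P[...,0],P[...,1]
k=ok&(P[...,2]>.02)&(P[...,2]<.036)&(x>.55)&(x<.82)&(abs(y)<.14)
if k.sum()>30: print("tray rim",k.sum(),cv2.minAreaRect((P[k][:,:2]*1000).astype(np.float32)))
E
python3 b.py 9
python3 - <<'E'
from h import *
s=snap("side");P,ok=cloud(s)
k=ok&(P[...,2]>.02)&(P[...,2]<.036)&(P[...,0]>.55)&(P[...,0]<.82)&(abs(P[...,1])<.14)
print(k.sum(),cv2.minAreaRect((P[k][:,:2]*1000).astype(np.float32)))
E
```

```text
blue 2349 [[87.7, -14.7, 67.0], [111.1, 3.8, 68.6], [132.6, 22.5, 70.0]]
red 321 [[-16.2, -10.5, 79.8], [-8.1, 0.8, 83.3], [-3.0, 12.1, 84.8]]
orange 877 [[41.3, -19.3, 34.0], [43.3, 0.5, 56.0], [136.1, 20.5, 74.0]]
brass 407 [[132.2, -38.7, 259.4], [133.4, -13.7, 262.1], [134.3, 9.7, 265.1]]
redtop 319 [[-16.2, -10.5, 79.9], [-8.1, 0.8, 83.3], [-3.0, 12.1, 84.8]]
12.55 [0.4515 0.1408 0.1652] [[-0.17872051055282662, 0.983899064890229, 0.0012685487258513183], [0.9838998814374067, 0.17872042618454784, 0.00018047678767322764], [-4.914462629390553e-05, 0.0012803798445986147, -0.9999991791057926]] [109.2976   1.9087 165.2227] [ 0.2485 -0.4655  0.0039] 0.08549141029784836 0.0
top rect 2343 ((110.01710510253906, 3.9052343368530273), (38.98298263549805, 47.084842681884766), 89.97735595703125) 68.59081647449428
tray rim 319 ((614.3233032226562, 66.99002838134766), (167.65562438964844, 31.083236694335938), 64.8480224609375)
643 ((679.800048828125, 22.81427764892578), (224.8737335205078, 161.19554138183594), 80.25520324707031)
```

View pics/w9.png

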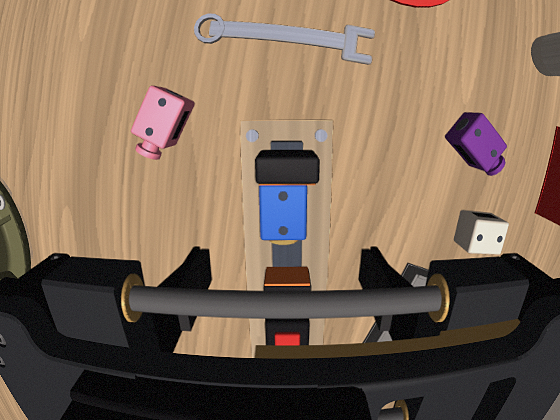

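Request:
play_rows(motion=[{"dx":0.0,"dy":-0.002,"dz":0.065,"ax":0.0,"ay":0.0,"az":0.0,"gripper":0.0},{"dx":0.0,"dy":-0.002,"dz":0.12,"ax":0.0,"ay":0.0,"az":0.0,"gripper":0.0},{"dx":0.0,"dy":-0.002,"dz":0.155,"ax":0.0,"ay":0.0,"az":0.0,"gripper":0.0},{"dx":0.0,"dy":-0.002,"dz":0.174,"ax":0.0,"ay":0.0,"az":0.0,"gripper":0.0},{"dx":0.0,"dy":-0.002,"dz":0.174,"ax":0.0,"ay":0.0,"az":0.0,"gripper":0.4},{"dx":0.0,"dy":-0.002,"dz":0.174,"ax":0.0,"ay":0.0,"az":0.0,"gripper":0.5},{"dx":0.0,"dy":-0.002,"dz":0.174,"ax":0.0,"ay":0.0,"az":0.0,"gripper":0.6},{"dx":0.0,"dy":-0.002,"dz":0.174,"ax":0.0,"ay":0.0,"az":0.0,"gripper":0.6},{"dx":0.0,"dy":-0.002,"dz":0.174,"ax":0.0,"ay":0.0,"az":0.0,"gripper":0.6}])

```text
time_s: 13.5
eef_pos: [0.4502, 0.1408, 0.035]
tcp_rot: [[-0.18, 0.984, 0.002], [0.984, 0.18, 0.0], [0.0, 0.002, -1.0]]
contact_force: [-0.3, -0.1, -0.2]
gripper_width: 0.0553
grip_force: 0.0
```

Request:
play_rows(motion=[{"dx":0.0,"dy":0.0,"dz":0.0,"ax":0.0,"ay":0.0,"az":0.0,"gripper":0.6},{"dx":0.0,"dy":0.0,"dz":0.0,"ax":0.0,"ay":0.0,"az":0.0,"gripper":0.65},{"dx":0.0,"dy":0.0,"dz":0.0,"ax":0.0,"ay":0.0,"az":0.0,"gripper":0.65},{"dx":0.0,"dy":0.0,"dz":0.0,"ax":0.0,"ay":0.0,"az":0.0,"gripper":0.65}])

```text
time_s: 13.9
eef_pos: [0.4497, 0.1406, 0.0344]
tcp_rot: [[-0.18, 0.984, 0.0], [0.984, 0.18, 0.0], [-0.0, 0.0, -1.0]]
contact_force: [-0.2, -0.3, 2.6]
gripper_width: 0.0399
grip_force: 30.0
```

Run:
```python
from h import *
for c in ("scene","side"):
    s=snap(c);P,ok=cloud(s);h=cv2.cvtColor(s["pixels"],cv2.COLOR_BGR2HSV)
    k=ok&(P[...,2]>-.002)&(P[...,2]<.036)&(np.hypot(P[...,0]-.678,P[...,1]+.005)<.13)&(h[...,1]<45)
    n,l,st,ce=cv2.connectedComponentsWithStats(k.astype(np.uint8))
    i=1+np.argmax(st[1:,4]);print(c,st[i],cv2.minAreaRect((P[l==i][:,:2]*1000).astype(np.float32)))
```

```text
scene [ 182  232   75   58 2382] ((673.9470825195312, -3.7025299072265625), (163.5286865234375, 158.05783081054688), 80.21305084228516)
side [ 307  192   73   56 2860] ((673.50732421875, -6.839324951171875), (166.3586883544922, 158.43930053710938), 80.41802978515625)
```

Request:
play_rows(motion=[{"dx":0.0,"dy":0.0,"dz":-0.02,"ax":0.0,"ay":0.0,"az":0.0,"gripper":0.65},{"dx":0.0,"dy":0.0,"dz":-0.06,"ax":0.0,"ay":0.0,"az":0.0,"gripper":0.65},{"dx":0.0,"dy":0.0,"dz":-0.11,"ax":0.0,"ay":0.0,"az":0.0,"gripper":0.65},{"dx":0.0,"dy":0.0,"dz":-0.17,"ax":0.0,"ay":0.0,"az":0.0,"gripper":0.65},{"dx":-0.03,"dy":0.032,"dz":-0.17,"ax":0.0,"ay":0.0,"az":0.02,"gripper":0.65},{"dx":-0.07,"dy":0.074,"dz":-0.17,"ax":0.0,"ay":0.0,"az":0.05,"gripper":0.65},{"dx":-0.11,"dy":0.116,"dz":-0.17,"ax":0.0,"ay":0.0,"az":0.08,"gripper":0.65},{"dx":-0.15,"dy":0.158,"dz":-0.17,"ax":0.0,"ay":0.0,"az":0.112,"gripper":0.65},{"dx":-0.19,"dy":0.2,"dz":-0.17,"ax":0.0,"ay":0.0,"az":0.112,"gripper":0.65},{"dx":-0.225,"dy":0.24,"dz":-0.17,"ax":0.0,"ay":0.0,"az":0.112,"gripper":0.65},{"dx":-0.245,"dy":0.259,"dz":-0.17,"ax":0.0,"ay":0.0,"az":0.112,"gripper":0.65},{"dx":-0.245,"dy":0.259,"dz":-0.17,"ax":0.0,"ay":0.0,"az":0.112,"gripper":0.65}])

```text
time_s: 15.2
eef_pos: [0.6748, -0.0088, 0.1594]
tcp_rot: [[0.174, 0.985, -0.002], [0.985, -0.174, -0.002], [-0.002, -0.001, -1.0]]
contact_force: [1.0, -0.1, -2.7]
gripper_width: 0.0395
grip_force: 30.0
```

Run:
```python
from h import *
s=snap("scene");cv2.imwrite("pics/s2.png",cv2.resize(s["pixels"][120:320,120:400],None,fx=2.8,fy=2.8))
s=arm.state();print(s["eef_pos"],s["gripper_width"],s["grip_force"],s["contact_force"])
```

```text
[ 0.67352756 -0.00666387  0.15965118] 0.03997407023212392 29.99497363809496 [-0.37692497 -0.21993569 -1.98387825]
```

View pics/s2.png

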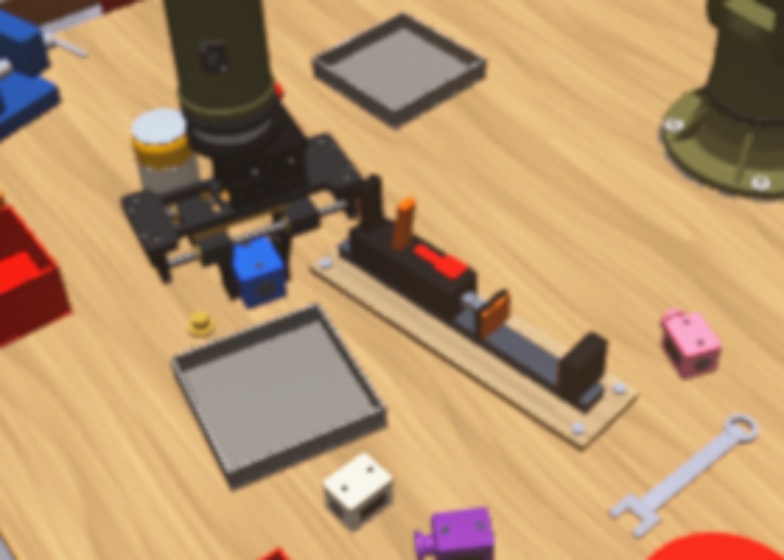

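Request:
play_rows(motion=[{"dx":0.0,"dy":0.0,"dz":0.06,"ax":0.0,"ay":0.0,"az":0.0,"gripper":0.65},{"dx":0.0,"dy":0.0,"dz":0.11,"ax":0.0,"ay":0.0,"az":0.0,"gripper":0.65},{"dx":0.0,"dy":0.0,"dz":0.15,"ax":0.0,"ay":0.0,"az":0.0,"gripper":0.65},{"dx":0.0,"dy":0.0,"dz":0.175,"ax":0.0,"ay":0.0,"az":0.0,"gripper":0.65},{"dx":0.0,"dy":0.0,"dz":0.187,"ax":0.0,"ay":0.0,"az":0.0,"gripper":0.65},{"dx":0.0,"dy":0.0,"dz":0.194,"ax":0.0,"ay":0.0,"az":0.0,"gripper":0.65},{"dx":0.0,"dy":0.0,"dz":0.198,"ax":0.0,"ay":0.0,"az":0.0,"gripper":0.65},{"dx":0.0,"dy":0.0,"dz":0.198,"ax":0.0,"ay":0.0,"az":0.0,"gripper":0.65}])

```text
time_s: 16.05
eef_pos: [0.6742, -0.0048, 0.014]
tcp_rot: [[0.169, 0.986, 0.001], [0.986, -0.169, 0.0], [0.0, 0.001, -1.0]]
contact_force: [0.2, 1.0, -2.2]
gripper_width: 0.0392
grip_force: 30.0
```

Request:
play_rows(motion=[{"dx":0.0,"dy":0.0,"dz":0.003,"ax":0.0,"ay":0.0,"az":0.0,"gripper":0.65},{"dx":0.0,"dy":0.0,"dz":0.005,"ax":0.0,"ay":0.0,"az":0.0,"gripper":0.65},{"dx":0.0,"dy":0.0,"dz":0.005,"ax":0.0,"ay":0.0,"az":0.0,"gripper":0.65},{"dx":0.0,"dy":0.0,"dz":0.005,"ax":0.0,"ay":0.0,"az":0.0,"gripper":0.65}])

```text
time_s: 16.45
eef_pos: [0.6738, -0.0051, 0.0095]
tcp_rot: [[0.17, 0.985, 0.0], [0.985, -0.17, -0.0], [0.0, 0.0, -1.0]]
contact_force: [-0.4, -0.3, -2.4]
gripper_width: 0.0398
grip_force: 30.0
```

Request:
play_rows(motion=[{"dx":0.0,"dy":0.0,"dz":0.001,"ax":0.0,"ay":0.0,"az":0.0,"gripper":0.65},{"dx":0.0,"dy":0.0,"dz":0.002,"ax":0.0,"ay":0.0,"az":0.0,"gripper":0.65},{"dx":0.0,"dy":0.0,"dz":0.002,"ax":0.0,"ay":0.0,"az":0.0,"gripper":0.65},{"dx":0.0,"dy":0.0,"dz":0.002,"ax":0.0,"ay":0.0,"az":0.0,"gripper":0.65}])

```text
time_s: 16.85
eef_pos: [0.6739, -0.0051, 0.0084]
tcp_rot: [[0.17, 0.986, 0.0], [0.986, -0.17, -0.0], [0.0, 0.0, -1.0]]
contact_force: [-1.2, 0.1, 2.8]
gripper_width: 0.0399
grip_force: 30.0
```

Contact (+5 N change): the block is on the floor. Open slowly and rise.

Request:
play_rows(motion=[{"dx":0.0,"dy":0.0,"dz":0.0,"ax":0.0,"ay":0.0,"az":0.0,"gripper":0.5},{"dx":0.0,"dy":0.0,"dz":0.0,"ax":0.0,"ay":0.0,"az":0.0,"gripper":0.4},{"dx":0.0,"dy":0.0,"dz":0.0,"ax":0.0,"ay":0.0,"az":0.0,"gripper":0.3},{"dx":0.0,"dy":0.0,"dz":0.0,"ax":0.0,"ay":0.0,"az":0.0,"gripper":0.3},{"dx":0.0,"dy":0.0,"dz":-0.03,"ax":0.0,"ay":0.0,"az":0.0,"gripper":0.3},{"dx":0.0,"dy":0.0,"dz":-0.09,"ax":0.0,"ay":0.0,"az":0.0,"gripper":0.3},{"dx":0.0,"dy":0.0,"dz":-0.15,"ax":0.0,"ay":0.0,"az":0.0,"gripper":0.3},{"dx":0.0,"dy":0.0,"dz":-0.2,"ax":0.0,"ay":0.0,"az":0.0,"gripper":0.3},{"dx":0.0,"dy":0.0,"dz":-0.26,"ax":0.0,"ay":0.0,"az":0.0,"gripper":0.3},{"dx":0.0,"dy":0.0,"dz":-0.26,"ax":0.0,"ay":0.0,"az":0.0,"gripper":0.3}])

```text
time_s: 17.85
eef_pos: [0.6777, -0.005, 0.2113]
tcp_rot: [[0.17, 0.985, 0.014], [0.985, -0.17, 0.0], [0.003, 0.013, -1.0]]
contact_force: [0.5, 0.2, -0.6]
gripper_width: 0.0606
grip_force: 0.0
```

Run:
```python
from h import *
s=snap("wrist");cv2.imwrite("pics/w10.png",s["pixels"]);x=arm.state();print(x["eef_pos"],x["gripper_width"])
```

```text
[ 0.6761431  -0.00502789  0.20757665] 0.06069906858668118
```

View pics/w10.png

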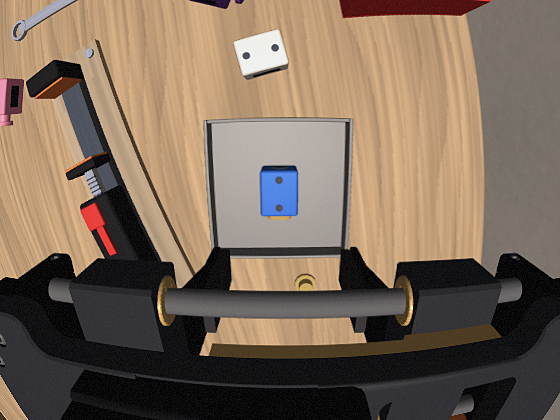

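The bracket stands upright in the tray at (279,191), with its brass flange flush at (279,217). The bystanders in view are where they were.

```bash
python3 -c "
from cell import arm
print(arm.job_done())"
```

```text
the job is handed in; nothing more can be done
None
```

I pressed the bush home, ran the jaw fully back, set the blue bracket upright in the left-hand grey tray, and handed the job in at about 18 s; on the first stroke, with the jaw still clear of the bush, the pad force briefly read 30.8 N, slightly over the 30 N guide, and pressing the bush peaked at 28 N.

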